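# Sweep the walnut shells into the board's catch tray

### The arm

A 6-joint arm with a two-finger parallel gripper is mounted at the origin on a cart in front of the work surface, level with it; the furniture and walls round the work are solid. World frame = base frame: x ahead of the robot, y to its left, z up, the work surface at z = 0. Lengths are in mm, angles in degrees, forces in N, time in s.
With the tool pointing down it reaches from about 350 to 850 mm from the base axis. Payload 8.1 kg.
Tool frame: the origin (TCP) lies at the very end of the fingers, on their centre line; the grasp point (between the pads) lies behind it (manip.grip_depth is the z of the grasp point in the tool frame, in mm); z points along the fingers, y is the line along which they close (so a half turn about z gives the same grasp; the last joint's range is limited). The gripper opens to 85 mm and grips with 20 to 120 N. Pads are 22 mm wide; open, the fingers measure 114 mm over their backs; the gripper's body (76 mm by 85 mm) begins 54 mm behind the grasp point. The pads swing forward as they close: fully open they stand 13 mm farther back than shut.
Start: joints at [61.971, 7.471, 85.268, -0, 87.261, -4.893], TCP at [235.729, 551.758, 231.292] pointing down, gripper open.
Joint ranges: [-169.43, 169.43], [-51.17, 129.36], [1.28, 143.12], [-76.62, 256.62], [0, 156.53], [-152.29, 152.29]. Speed limits (degrees/s): [136.94, 136.94, 159.86, 180, 180, 180].

### API

Orientations are given as a 3x3 rotation matrix whose columns are the frame's x, y, z axes.
In Python, from cell import telemetry, cams, sign_off, manip gives the robot as it stands.
- The arm moves only by the tool servo_tool, never from a script. Its argument "plan" is one flat list of numbers, 7 for each row, row after row: the shift along the tool's x, y, z in normalised numbers (1 is 1 m), then the turn, a rotation vector about the tool's x, y, z in a scale on which 1.0 is pi/2 rad, then the opening, from -1 (shut) to 1 (fully open). In form: [x, y, z, wx, wy, wz, fingers, x, y, z, wx, wy, wz, fingers, ...]. A call has 1 to 8 rows; each row is the pose to reach, as a shift and turn from the pose commanded when the call began, along the tool's axes at that moment; what a row does not reach only later rows make up. A row lasts 1/8 s, in which the tool goes at most 62.5 mm and 10.7 degrees, less where a joint would pass 70% of its speed; a pose out of reach is approached as far as the arm can. Shift and turn numbers lie between -1 and 1, and a call with a number outside is refused. A call with a gripper value outside its range is refused whole. The fingers move at their own pace and stop on an object; "force" is the grip in N (left out, the last holds). Time passes only in rows, so rows that repeat a pose let the fingers close. It gives the time, the measured TCP pose, the force, the opening and the grip force at its end, in the units of the state.
- telemetry.sense(): the state, without advancing time (a new reading comes with each control period).
- cams.grab_frame(name): name is "scene" or "top"; returns (picture, depth): 400x640x3 uint8, red, green, blue; 400x640 float32, mm along the optical axis (not along the pixel's ray), 0 where there is no reading.
- cams.camera_info(name): a dict with "camera_matrix" (3x3 intrinsics, pixels), "D" ([k1, k2, p1, p2, k3] as OpenCV has them; the pictures are not rectified), "R" (3x3) and "t" (3): a world point X has camera coordinates R X + t. Camera axes: x right, y down, z forward; pixel columns grow to the right and rows downward; lengths in mm; the calibration is good to about 2 mm. A picture is of the moment at which its call begins. camera_info takes no time and is no camera call.
- sign_off(): hands the job in; it is judged then, once.
The state is a dict: "time_s": time; "joints": joint angles; "qd": joint speeds; "joint_torque": joint torques, N m; "ee_pos": TCP position; "tool_rot": TCP orientation; "ft_force": force on the tool from outside, world axes, zero at the start; "ft_torque": the same for the moment, N m; "opening": finger opening in mm; "finger_force": force on a finger pad.
Only numpy, scipy, OpenCV 4.12 (cv2) and the standard library are available. Lean on these libraries where they do the work, as an engineer would, in place of code of your own. Each camera call takes 0.05 s, during which the arm holds its last target. There are 200 camera calls.

### The job

Clear the empty walnut half-shells off the prep board: draw the catch tray under it all the way out by its steel pull, sweep the four half-shells across the board and over its open edge into the tray, then push the tray fully home under the board. Only push and drag with the fingers: do not pick anything up, and leave the garlic bulb and the lemon standing where they are on the board.

Things in the scene. Friction and masses are not known exactly. Their poses are not given: they have to be found in the camera images.
- board: Bamboo prep board, a fixed box 300 (x) x 330 (y) x 64 mm high; origin at the centre of its underside, on the worktop. A rim 9 mm wide and 8 mm high runs round three sides; the -y edge is open and straight, and the catch tray comes out under it. Its yaw is about -0.3 to 0.12 rad, so the open edge faces roughly to the robot's right.
- board_edge (a point): Middle of the upper corner of the board's open edge, 64 mm above the worktop (axes as the board's).
- catch_tray (a joint): How far the tray is drawn out along the board's -y, in m: 0 fully home (front flush with the board's open edge, at a stop), 0.125 all the way out (stop). It may start up to 20 mm ajar. It slides with about 1.5 N friction plus 6 N per m/s and stays where it is left.
- tray_in (a point): Centre of the tray's inner floor, 9 mm above the worktop, axes as the board's. Inside 256 (x) x 278 mm (y), walls 35 mm above this floor. The tray's front panel is 10 mm thick, its top 46 mm above the worktop, its outer face 149 mm from this point in -y. Fully out, a strip 115 mm wide lies open beyond the board's edge.
- tray_pull (a point): Middle of the steel bow pull on the tray's front (axes as the board's): a level bar 10 mm thick and 96 mm long along x, its axis 36 mm above the worktop and 45 mm in front of the panel's outer face, joined to the panel at both ends (x = +-55 mm); a fingertip can reach down from above into the 40 mm gap between bar and panel.
- shell_a: Empty half of a walnut shell, brown, wrinkled, oval about 39 x 37 mm and 18 mm high, 10 to 14 g, lying cut face down on the board like a small dome; origin at the centre of its cut face. All four are alike; three lie in a row nearer the board's open edge, one farther back beside the garlic and the lemon.
- shell_b: Empty half of a walnut shell, brown, wrinkled, oval about 39 x 37 mm and 18 mm high, 10 to 14 g, lying cut face down on the board like a small dome; origin at the centre of its cut face. All four are alike; three lie in a row nearer the board's open edge, one farther back beside the garlic and the lemon.
- shell_c: Empty half of a walnut shell, brown, wrinkled, oval about 39 x 37 mm and 18 mm high, 10 to 14 g, lying cut face down on the board like a small dome; origin at the centre of its cut face. All four are alike; three lie in a row nearer the board's open edge, one farther back beside the garlic and the lemon.
- shell_d: Empty half of a walnut shell, brown, wrinkled, oval about 39 x 37 mm and 18 mm high, 10 to 14 g, lying cut face down on the board like a small dome; origin at the centre of its cut face. All four are alike; three lie in a row nearer the board's open edge, one farther back beside the garlic and the lemon.
- garlic: Whitish garlic bulb, 53 mm across, 52 mm high, standing loose on the back part of the board; origin at the centre of its underside. Stays there.
- lemon: Yellow lemon, 72 mm (its x) x 57 x 58 mm high, lying loose on the back part of the board; origin at the centre of its underside. Stays there.

How it is judged (in metres and radians):
On the way, in this order (a step that is already met when the one before it is completed fails the run):
1. the catch tray is drawn all the way out (value of joint catch_tray above 0.11 m), for 0.1 s.
2. all four half-shells lie in the tray while it is out (x of shell_a in the frame of tray_in between -0.128 and 0.128 m and y of shell_a in the frame of tray_in between -0.143 and 0.143 m and z of shell_a in the frame of tray_in between -0.006 and 0.036 m and x of shell_b in the frame of tray_in between -0.128 and 0.128 m and y of shell_b in the frame of tray_in between -0.143 and 0.143 m and z of shell_b in the frame of tray_in between -0.006 and 0.036 m and x of shell_c in the frame of tray_in between -0.128 and 0.128 m and y of shell_c in the frame of tray_in between -0.143 and 0.143 m and z of shell_c in the frame of tray_in between -0.006 and 0.036 m and x of shell_d in the frame of tray_in between -0.128 and 0.128 m and y of shell_d in the frame of tray_in between -0.143 and 0.143 m and z of shell_d in the frame of tray_in between -0.006 and 0.036 m and value of joint catch_tray above 0.06 m), for 0.2 s.
At the end, for the whole second after the job is handed in: The tray is home to within 6 mm with all four half-shells at rest inside its walls, below the rim, and the garlic and the lemon within 25 mm of where they stood (x of shell_a in the frame of tray_in between -0.128 and 0.128 m and y of shell_a in the frame of tray_in between -0.143 and 0.143 m and z of shell_a in the frame of tray_in between -0.006 and 0.036 m and x of shell_b in the frame of tray_in between -0.128 and 0.128 m and y of shell_b in the frame of tray_in between -0.143 and 0.143 m and z of shell_b in the frame of tray_in between -0.006 and 0.036 m and x of shell_c in the frame of tray_in between -0.128 and 0.128 m and y of shell_c in the frame of tray_in between -0.143 and 0.143 m and z of shell_c in the frame of tray_in between -0.006 and 0.036 m and x of shell_d in the frame of tray_in between -0.128 and 0.128 m and y of shell_d in the frame of tray_in between -0.143 and 0.143 m and z of shell_d in the frame of tray_in between -0.006 and 0.036 m and value of joint catch_tray below 0.006 m and linear speed of each of shell_a, shell_b, shell_c, shell_d below 0.05 m/s and distance of each of garlic, lemon from where it was at the start of the episode below 0.025 m); the robot touches nothing.
It fails at once if a half-shell is lifted more than 45 mm above the board instead of being swept (height (world z) of any of shell_a, shell_b, shell_c, shell_d above 0.109 m).
It fails at once if the garlic bulb is pushed more than 25 mm, lifted or tipped (distance of garlic from where it was at the start of the episode above 0.025 m or angle between garlic's own z axis and vertical above 0.5 rad).
It fails at once if the lemon is pushed more than 25 mm, lifted or tipped (distance of lemon from where it was at the start of the episode above 0.025 m or angle between lemon's own z axis and vertical above 0.5 rad).
It also fails if it takes over 72 s, if anything falls off the work surface, if the arm or the gripper's body presses on something with over 40 N, if the wrist force passes 120 N, or if a joint passes its speed limit or range.

## Working session

There is one attempt and no reset: what is moved stays moved. The work goes in short steps, Python scripts to look and compute and a tool call to move; the robot and the scene stay as the last step left them, time stands still between calls to the robot, and variables do not carry over. Pictures are saved under pics/ and viewed, at most 10 in all, crops included, and the job is handed in when it is done.

Besides the shell and the picture viewer there is one more tool, called after ">>>" by a JSON object that holds its "method" and its "body". servo_tool: Moves the arm, as the interface text tells. Its arguments: {"type":"object","properties":{"plan":{"type":"array","items":{"type":"number"}},"force":{"type":"number"}},"required":["plan"]}

```bash
mkdir -p pics
cat > h.py <<'E'
import numpy as np, cv2
from cell import telemetry, cams, sign_off, manip
def rays(n,uv):
    c=cams.camera_info(n);R=np.array(c["R"]);t=np.array(c["t"])
    p=cv2.undistortPoints(np.array(uv,float).reshape(-1,1,2),np.array(c["camera_matrix"]),np.array(c["D"]))[:,0]
    d=np.c_[p,np.ones(len(p))]
    return -R.T@t, d@R   # origin, dirs (rows)
def onplane(n,uv,z):
    o,d=rays(n,uv); return o+d*((z-o[2])/d[:,2])[:,None]
def cloud(n,depth):
    v,u=np.mgrid[0:400,0:640]; o,d=rays(n,np.c_[u.ravel(),v.ravel()])
    return (o+d*depth.reshape(-1,1)).reshape(400,640,3)
def save(n,name):
    im,d=cams.grab_frame(n); cv2.imwrite(f"pics/{name}.png",im[:,:,::-1]); np.savez(f"pics/{name}.npz",im=im,d=d); return im,d
E
python3 - <<'E'
from h import *
save("scene","s0");save("top","t0")
s=telemetry.sense();print(s["time_s"],s["ee_pos"],s["tool_rot"],s["opening"],manip.grip_depth)
for n in("scene","top"):
    c=cams.camera_info(n);print(n,-np.array(c["R"]).T@np.array(c["t"]))
E
```

```text
0.1 [235.48488298 551.33534667 230.36520993] [[-9.19587524e-01  3.92884499e-01 -7.45849500e-04]
 [ 3.92885188e-01  9.19586402e-01 -1.44127854e-03]
 [ 1.19617060e-04 -1.61841499e-03 -9.99998683e-01]] 85.76762594094751 -18.700000000000003
scene [-59.34112022 491.95872705 414.88556411]
top [470.72327048  16.53168951 925.86105455]
```

View pics/t0.png

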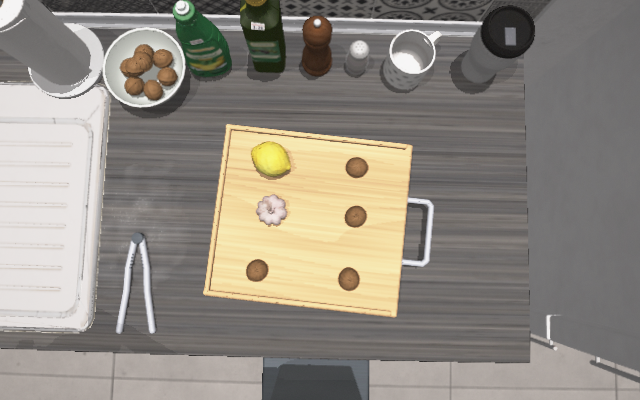

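View pics/s0.png

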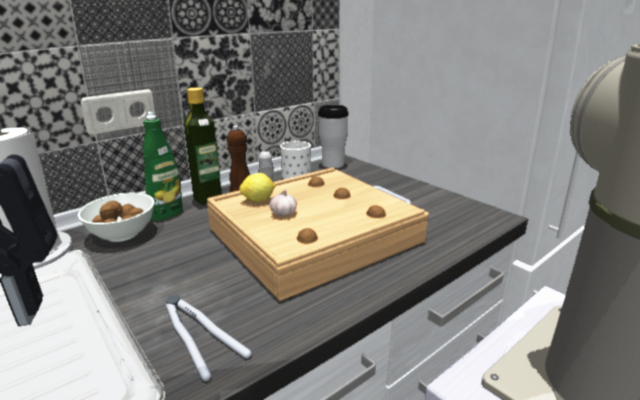

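The top view shows the board with corners near (227,125), (412,146), (397,316) and (205,294). The shells are at (357,167), (355,216), (348,279) and (257,270), the garlic at (272,210), the lemon at (270,158), and the pull spans about (410-432, 198-265). The scene view agrees with this.

Run:
```python
from h import *
z=np.load("pics/t0.npz");im,d=z["im"],z["d"];P=cloud("top",d)
hsv=cv2.cvtColor(im,cv2.COLOR_RGB2HSV)
for uv in [(300,180),(300,250),(380,250),(320,300)]: print("boardz",P[uv[1],uv[0]].round(1))
# board outline: by height
m=((P[...,2]>55)&(P[...,2]<80)).astype(np.uint8); m[:, :195]=0;m[:,420:]=0;m[:115]=0;m[330:]=0
m=cv2.morphologyEx(m,cv2.MORPH_CLOSE,np.ones((25,25)))
c=max(cv2.findContours(m,0,2)[0],key=cv2.contourArea)
q=cv2.approxPolyDP(c,10,True)[:,0].astype(float);print("poly",q.tolist());W=onplane("top",q,68);print(W.round(1))
for i in range(len(W)):print(np.linalg.norm(W[i]-W[i-1]).round(1),end=" ")
r=cv2.minAreaRect(onplane("top",c[:,0].astype(float),68)[:,:2].astype(np.float32));print("\nrect",r)
# shells
b=((hsv[...,2]<150)&(hsv[...,0]<20)&(hsv[...,1]>70)).astype(np.uint8); b[:, :215]=0;b[:,400:]=0;b[:135]=0;b[310:]=0
b=cv2.morphologyEx(b,cv2.MORPH_OPEN,np.ones((5,5)))
for k in cv2.findContours(b,0,2)[0]:
    (u,v),rr=cv2.minEnclosingCircle(k);p=onplane("top",[(u,v)],72)[0];print("shell",(u,v),p.round(1),rr,"ztop",P[int(v)-3:int(v)+3,int(u)-3:int(u)+3,2].max().round(1))
for nm,(u,v),h in(("garlic",(272,210),90),("lemon",(270,158),93)):
    reg=(P[...,2]>78)&(np.hypot(*(np.mgrid[0:400,0:640]-np.array([v,u])[:,None,None]))<28);pp=P[reg];print(nm,pp.mean(0).round(1),pp.min(0).round(1),pp.max(0).round(1))
# pull
reg=(P[...,2]>28)&(P[...,2]<60);reg[:,:414]=0;reg[:,445:]=0;reg[:190]=0;reg[275:]=0
pp=P[reg];print("pull",len(pp),pp.min(0).round(1),pp.max(0).round(1))
v,u=np.nonzero(reg);print(u.min(),u.max(),v.min(),v.max())
for X in range(-40,60,20):print(X,P[230,560+X//2].round(0))
print([P[230,x].round(0).tolist() for x in range(440,640,25)])
```

```text
boardz [600.   43.3  62.6]
boardz [479.5  39.8  64. ]
boardz [482.9 -96.8  60.2]
boardz [396.6   3.8  64.3]
poly [[227.0, 124.0], [203.0, 294.0], [394.0, 317.0], [412.0, 145.0]]
[[ 694.7  173.5   68. ]
 [ 401.6  200.6   68. ]
 [ 371.8 -120.6   68. ]
 [ 665.8 -149.7   68. ]]
324.5 294.4 322.6 295.4 
rect ((533.3426513671875, 25.213180541992188), (327.51812744140625, 297.6745910644531), 84.94059753417969)
shell (264.0, 269.0) [446.1  99.2  72. ] 5.385264873504639 ztop 80.5
shell (353.5, 223.5) [526.4 -49.8  72. ] 5.147915363311768 ztop 79.2
shell (354.5, 172.0) [614.9 -50.1  72. ] 8.500100135803223 ztop 78.4
garlic [543.2  86.7 110.7] [470.7  16.5  80.2] [571.7 114.6 925.9]
lemon [626.2  90.5 115.8] [470.7  16.5  84.4] [659.5 125.7 925.9]
pull 496 [ 456.9 -193.4   31.3] [ 577.1 -158.7   44.4]
414 433 198 266
-40 [ 541. -499. -216.]
-20 [ 539. -501. -172.]
0 [ 536. -499. -121.]
20 [ 534. -500.  -82.]
40 [ 532. -498.  -39.]
[[523.0, -215.0, 0.0], [524.0, -262.0, -1.0], [525.0, -309.0, -2.0], [527.0, -355.0, -2.0], [541.0, -499.0, -216.0], [535.0, -499.0, -100.0], [530.0, -498.0, -2.0], [526.0, -501.0, 71.0]]
```

```bash
cat >> h.py <<'E'
YAW=-0.0905
C=np.array([533.,25.2])
Rb=np.array([[np.cos(YAW),-np.sin(YAW)],[np.sin(YAW),np.cos(YAW)]])
def toB(p): return (np.asarray(p)[...,:2]-C)@Rb
def toW(b): return Rb@np.asarray(b)+C
def where():
    s=telemetry.sense();R=np.array(s["tool_rot"]);p=np.array(s["ee_pos"])
    print("t",round(s["time_s"],2),"world",p.round(1),"board",toB(p).round(1),"yawerr",round(float(np.angle(np.exp(1j*(np.arctan2(R[1,0],R[0,0])-(YAW+np.pi/2))))),3),"F",np.round(s["ft_force"],1),"open",round(s["opening"],1)); return s
def blobs(P,lo,hi,lim,minn=40):
    B=toB(P);m=(P[...,2]>lo)&(P[...,2]<hi)&(abs(B[...,0])<lim[0])&(B[...,1]<lim[1])&(B[...,1]>lim[2])
    n,l=cv2.connectedComponents(m.astype(np.uint8))
    for i in range(1,n):
        k=l==i
        if k.sum()<minn:continue
        b=B[k];v,u=np.nonzero(k);print(k.sum(),"px",u.mean().round(),v.mean().round(),"B mid",((b.min(0)+b.max(0))/2).round(1),"size",np.ptp(b,axis=0).round(1),"zmax",P[k][:,2].max().round(1))
E
python3 - <<'E'
from h import *
P=cloud("top",np.load("pics/t0.npz")["d"])
blobs(P,69,150,(136,152,-166))
print("pull");blobs(P,27,50,(75,-172,-260))
s=where();R=np.array(s["tool_rot"]);p=np.array(s["ee_pos"])
def mv(t): return (R.T@(np.array(t)-p)/10).round(2)
for j in(0,):
    w=toW([0,-165-20]);print("above gap",w,mv([*w,150]))
E
```

```text
1056 px 271.0 159.0 B mid [90.8 75.7] size [57.1 68. ] zmax 123.3
280 px 357.0 167.0 B mid [ 98.  -70.8] size [32.3 34.5] zmax 83.8
695 px 272.0 210.0 B mid [ 7.3 64.7] size [51.6 50.7] zmax 116.4
289 px 356.0 216.0 B mid [ 13.6 -78.1] size [32.3 31.9] zmax 83.1
307 px 257.0 270.0 B mid [-97.3  78.2] size [32.3 32.5] zmax 81.9
304 px 349.0 279.0 B mid [-92.9 -77.9] size [34.8 31.1] zmax 83.1
pull
576 px 423.0 233.0 B mid [   1.4 -194.2] size [120.2  43.6] zmax 44.4
t 0.1 world [235.5 551.3 230.4] board [-343.8  497.1] yawerr 1.258 F [ 0.4  0.2 -0.2] open 85.8
above gap [ 516.28034485 -159.04291881] [-53.73 -54.28   8.12]
```

The manual's scale: shifts go in shares of 1 m and turns go in shares of pi/2 rad. Converting my numbers, -54.4 cm is -0.544, -53.7 cm is -0.537, 1.258 rad is 0.8009.

>>> {"method": "servo_tool", "body": {"plan": [-0.537,-0.544,0.06,0,0,0.8009,-1,-0.537,-0.544,0.06,0,0,0.8009,-1,-0.537,-0.544,0.06,0,0,0.8009,-1,-0.537,-0.544,0.06,0,0,0.8009,-1,-0.537,-0.544,0.06,0,0,0.8009,-1,-0.537,-0.544,0.06,0,0,0.8009,-1,-0.537,-0.544,0.06,0,0,0.8009,-1,-0.537,-0.544,0.06,0,0,0.8009,-1]}}

```text
time_s: 1.1
ee_pos: [418.6, 86.0, 191.9]
tool_rot: [[0.093, 0.996, 0.0], [0.996, -0.093, 0.0], [0.0, 0.0, -1.0]]
ft_force: [0.7, 0.4, -0.2]
opening: -0.1
finger_force: 0.0
```

```bash
python3 -c "
from h import *
where();print(telemetry.sense()['tool_rot'])"
```

```text
t 1.1 world [418.6  86.  191.9] board [-119.5   50.2] yawerr -0.002 F [ 0.7  0.4 -0.2] open -0.1
[[ 9.27970025e-02  9.95684983e-01  3.61000653e-04]
 [ 9.95685038e-01 -9.27970475e-02  1.10094734e-04]
 [ 1.43119468e-04  3.49226488e-04 -9.99999929e-01]]
```

To row units: -23.5 cm is -0.235, -18 cm is -0.18.

>>> {"method": "servo_tool", "body": {"plan": [-0.06,0.03,0,0,0,0,-1,-0.12,0.06,0,0,0,0,-1,-0.18,0.09,0.02,0,0,0,-1,-0.235,0.12,0.05,0,0,0,-1,-0.235,0.12,0.08,0,0,0,-1,-0.235,0.12,0.08,0,0,0,-1,-0.235,0.12,0.08,0,0,0,-1]}}

```text
time_s: 1.98
ee_pos: [516.4, -156.4, 112.7]
tool_rot: [[0.091, 0.996, -0.0], [0.996, -0.091, 0.0], [0.0, -0.0, -1.0]]
ft_force: [-0.1, 0.1, 1.0]
opening: 0.2
finger_force: 0.0
```

```bash
python3 -c "
from h import *
where()"
```

```text
t 1.98 world [ 516.4 -156.4  112.7] board [-1.000e-01 -1.824e+02] yawerr -0.0 F [-0.1  0.1  1. ] open 0.2
```

To row units: -10 cm is -0.1, 8.8 cm is 0.088.

>>> {"method": "servo_tool", "body": {"plan": [-0.004,0,0.04,0,0,0,-1,-0.004,0,0.088,0,0,0,-1,-0.004,0,0.088,0,0,0,-1,-0.02,0,0.088,0,0,0,-1,-0.04,0,0.088,0,0,0,-1,-0.06,0,0.088,0,0,0,-1,-0.08,0,0.088,0,0,0,-1,-0.1,0,0.088,0,0,0,-1]}}

```text
time_s: 2.98
ee_pos: [507.6, -258.6, 24.8]
tool_rot: [[0.092, 0.996, 0.001], [0.996, -0.092, -0.001], [-0.0, 0.001, -1.0]]
ft_force: [1.4, 3.1, 0.5]
opening: -0.3
finger_force: 1.2
```

To row units: -3.3 cm is -0.033, -2.5 cm is -0.025.

>>> {"method": "servo_tool", "body": {"plan": [-0.015,0,0,0,0,0,-1,-0.025,0,0,0,0,0,-1,-0.033,0,0,0,0,0,-1,-0.033,0,0,0,0,0,-1]}}

```text
time_s: 3.48
ee_pos: [504.1, -289.9, 24.0]
tool_rot: [[0.091, 0.996, -0.0], [0.996, -0.091, -0.0], [-0.0, -0.0, -1.0]]
ft_force: [-0.8, 0.1, -0.5]
opening: -0.1
finger_force: 0.0
```

```bash
python3 -c "
from h import *
where()
im,d=save('top','t1');P=cloud('top',d);blobs(P,27,50,(75,-180,-400))"
```

```text
t 3.48 world [ 504.1 -289.9   24. ] board [-3.000e-01 -3.164e+02] yawerr -0.001 F [-0.8  0.1 -0.5] open -0.1
950 px 471.0 239.0 B mid [   0.  -300.9] size [149.8  49.1] zmax 49.0
54 px 482.0 241.0 B mid [  -1.8 -307. ] size [25.3  6.1] zmax 49.8
```

View pics/t1.png

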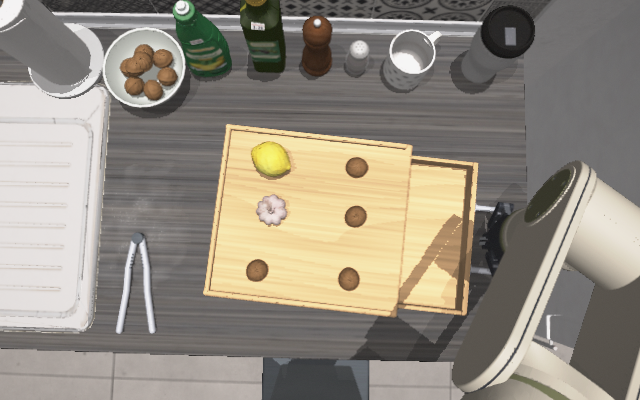

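The tray is out. Its front panel runs from (477,162) to (466,313), and the gripper sits on the pull at about (497,235). I'll check how far out it is.

```bash
python3 -c "
from h import *
print(toB(onplane('top',[(477,163),(466,313),(472,240)],46)).round(1))"
```

```text
[[ 134.6 -284.4]
 [-129.1 -286.5]
 [  -2.8 -286.4]]
```

>>> {"method": "servo_tool", "body": {"plan": [-0.005,0,0,0,0,0,-1,-0.005,0,0,0,0,0,-1,0,0,-0.04,0,0,0,-1,0,0,-0.086,0,0,0,-1,0.05,0.004,-0.086,0,0,0,-0.58,0.11,0.008,-0.086,0,0,0,-0.58,0.17,0.012,-0.086,0,0,0,-0.58,0.23,0.014,-0.086,0,0,0,-0.58]}}

```text
time_s: 4.53
ee_pos: [539.4, -59.8, 110.4]
tool_rot: [[0.091, 0.996, 0.001], [0.996, -0.091, -0.0], [-0.0, 0.001, -1.0]]
ft_force: [1.2, 0.4, 1.1]
opening: 17.9
finger_force: 0.0
```

To row units: 5 cm is 0.05, 3 cm is 0.03.

>>> {"method": "servo_tool", "body": {"plan": [0.05,0,0,0,0,0,-0.58,0.05,0,0.01,0,0,0,-0.58,0.05,0,0.03,0,0,0,-0.58,0.05,0,0.03,0,0,0,-0.58]}}

```text
time_s: 5.03
ee_pos: [542.0, -12.3, 78.1]
tool_rot: [[0.091, 0.996, -0.004], [0.996, -0.091, 0.0], [-0.0, -0.004, -1.0]]
ft_force: [0.3, 0.3, 0.8]
opening: 18.2
finger_force: 0.0
```

```bash
python3 -c "
from h import *
where()"
```

```text
t 5.03 world [542.  -12.3  78.1] board [ 12.4 -36.6] yawerr -0.001 F [0.3 0.3 0.8] open 18.2
```

To row units: -13 cm is -0.13, -1.5 cm is -0.015.

>>> {"method": "servo_tool", "body": {"plan": [0,0.001,0.011,0,0,0,-0.58,-0.015,0.001,0.011,0,0,0,-0.58,-0.035,0.001,0.011,0,0,0,-0.58,-0.055,0.001,0.011,0,0,0,-0.58,-0.075,0.001,0.011,0,0,0,-0.58,-0.095,0.001,0.011,0,0,0,-0.58,-0.115,0.001,0.011,0,0,0,-0.58,-0.13,0.001,0.011,0,0,0,-0.58]}}

```text
time_s: 6.02
ee_pos: [532.9, -142.9, 69.3]
tool_rot: [[0.091, 0.996, 0.0], [0.996, -0.091, -0.0], [-0.0, 0.0, -1.0]]
ft_force: [-0.1, 0.1, 0.5]
opening: 17.9
finger_force: 0.0
```

```bash
python3 -c "
from h import *
where()
im,d=save('scene','s1')"
```

```text
t 6.03 world [ 532.9 -142.9   69.3] board [  15.1 -167.5] yawerr -0.001 F [-0.1  0.1  0.5] open 17.9
```

View pics/s1.png

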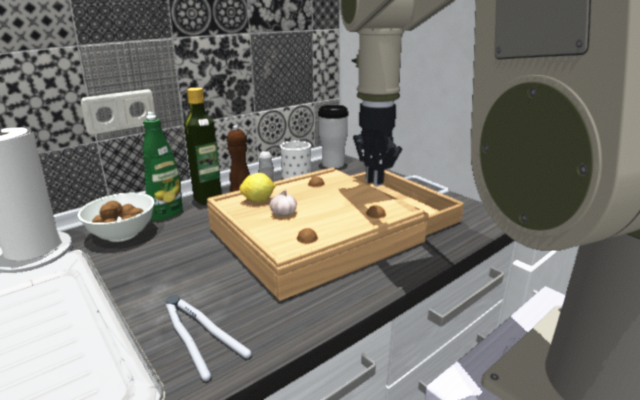

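The middle shell is over the edge. The fingers are at about (376,180), and shells remain at (316,183), (376,211) and (307,236). Next is the far one in the front row.

To row units: 13.9 cm is 0.139, 8.3 cm is 0.083.

>>> {"method": "servo_tool", "body": {"plan": [0,0,-0.035,0,0,0,-0.58,0.05,0.03,-0.035,0,0,0,-0.58,0.1,0.06,-0.035,0,0,0,-0.58,0.139,0.083,-0.035,0,0,0,-0.58,0.139,0.083,-0.03,0,0,0,-0.58,0.139,0.083,0,0,0,0,-0.58,0.139,0.083,0.002,0,0,0,-0.58]}}

```text
time_s: 6.95
ee_pos: [626.8, -10.8, 65.1]
tool_rot: [[0.091, 0.996, -0.003], [0.996, -0.091, 0.0], [-0.0, -0.003, -1.0]]
ft_force: [0.6, 0.4, 0.3]
opening: 17.9
finger_force: 0.0
```

>>> {"method": "servo_tool", "body": {"plan": [-0.02,0,0,0,0,0,-0.58,-0.04,0,0,0,0,0,-0.58,-0.06,0,0,0,0,0,-0.58,-0.08,0,0,0,0,0,-0.58,-0.1,-0.003,0,0,0,0,-0.58,-0.115,-0.005,0,0,0,0,-0.58,-0.13,-0.005,0,0,0,0,-0.58,-0.14,-0.005,0,0,0,0,-0.58]}}

```text
time_s: 7.95
ee_pos: [610.4, -150.4, 67.1]
tool_rot: [[0.091, 0.996, -0.0], [0.996, -0.091, -0.0], [-0.0, -0.0, -1.0]]
ft_force: [0.1, -0.3, -0.6]
opening: 18.0
finger_force: 0.0
```

```bash
python3 -c "
from h import *
where()
im,d=save('top','t2');P=cloud('top',d);blobs(P,69,90,(136,152,-166))"
```

```text
t 7.95 world [ 610.4 -150.4   67.1] board [  93.  -167.9] yawerr -0.001 F [ 0.1 -0.3 -0.6] open 18.0
56 px 282.0 214.0 B mid [ 4.8 49.2] size [43.  19.7] zmax 89.9
305 px 256.0 270.0 B mid [-96.1  77.9] size [33.5 33.7] zmax 83.6
307 px 349.0 279.0 B mid [-93.1 -77.8] size [33.5 31.5] zmax 84.6
```

View pics/t2.png

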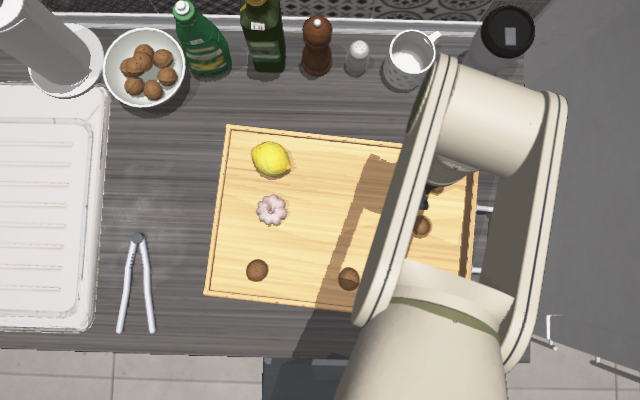

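Two shells are in the tray, at (422,227) and (437,187). Garlic and lemon haven't moved. Next is the near front shell at (349,279).

To row units: -18.6 cm is -0.186, 13.2 cm is 0.132.

>>> {"method": "servo_tool", "body": {"plan": [0,0,-0.035,0,0,0,-0.58,0.04,-0.05,-0.037,0,0,0,-0.58,0.08,-0.1,-0.037,0,0,0,-0.58,0.12,-0.15,-0.037,0,0,0,-0.58,0.132,-0.186,-0.035,0,0,0,-0.58,0.132,-0.186,-0.03,0,0,0,-0.58,0.132,-0.186,0,0,0,0,-0.58,0.132,-0.186,0,0,0,0,-0.58]}}

```text
time_s: 9.0
ee_pos: [436.7, -1.1, 65.9]
tool_rot: [[0.091, 0.996, -0.002], [0.996, -0.091, 0.0], [0.0, -0.002, -1.0]]
ft_force: [-0.9, 0.3, 0.6]
opening: 18.0
finger_force: 0.0
```

To row units: -13.5 cm is -0.135, -13 cm is -0.13.

>>> {"method": "servo_tool", "body": {"plan": [-0.02,0.001,0,0,0,0,-0.58,-0.04,0.004,0,0,0,0,-0.58,-0.06,0.007,0,0,0,0,-0.58,-0.08,0.01,0,0,0,0,-0.58,-0.1,0.013,0,0,0,0,-0.58,-0.115,0.015,0,0,0,0,-0.58,-0.13,0.015,0,0,0,0,-0.58,-0.135,0.015,0,0,0,0,-0.58]}}

```text
time_s: 10.0
ee_pos: [440.0, -137.8, 67.3]
tool_rot: [[0.092, 0.996, -0.0], [0.996, -0.092, -0.0], [-0.0, -0.0, -1.0]]
ft_force: [-0.1, -0.2, 0.2]
opening: 17.8
finger_force: 0.0
```

```bash
python3 -c "
from h import *
where()
im,d=save('scene','s2')
im,d=save('top','t3');P=cloud('top',d);blobs(P,69,90,(136,152,-166))"
```

```text
t 10.0 world [ 440.  -137.8   67.3] board [ -77.9 -170.7] yawerr -0.001 F [-0.1 -0.2  0.2] open 17.8
40 px 281.0 219.0 B mid [-3.5 49.3] size [26.6 19.7] zmax 90.0
307 px 257.0 270.0 B mid [-97.3  77.6] size [33.2 33.3] zmax 82.9
```

View pics/t3.png

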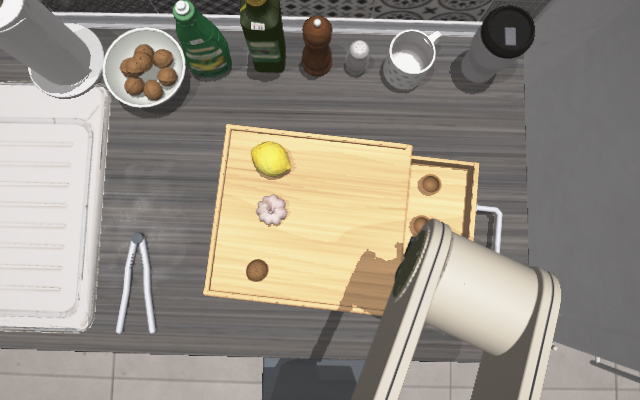

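Shells in the tray are at (429,184) and (421,225); the third is hidden under the wrist. Only the back shell at (257,270) is left on the board.

To row units: 29 cm is 0.29, -1.9 cm is -0.019.

>>> {"method": "servo_tool", "body": {"plan": [0,0,-0.035,0,0,0,-0.58,0.06,-0.01,-0.037,0,0,0,-0.58,0.12,-0.019,-0.037,0,0,0,-0.58,0.18,-0.019,-0.037,0,0,0,-0.58,0.24,-0.019,-0.035,0,0,0,-0.58,0.29,-0.019,-0.035,0,0,0,-0.58,0.29,-0.019,-0.02,0,0,0,-0.58,0.29,-0.019,0,0,0,0,-0.58]}}

```text
time_s: 11.1
ee_pos: [447.3, 154.2, 66.7]
tool_rot: [[0.089, 0.996, 0.001], [0.996, -0.089, -0.0], [-0.0, 0.001, -1.0]]
ft_force: [1.1, -0.0, -0.4]
opening: 18.0
finger_force: 0.0
```

To row units: -14 cm is -0.14, -12 cm is -0.12.

>>> {"method": "servo_tool", "body": {"plan": [0,0,0,0,0,0,-0.58,-0.02,0,0,0,0,0,-0.58,-0.04,0,0,0,0,0,-0.58,-0.06,0,0,0,0,0,-0.58,-0.08,0,0,0,0,0,-0.58,-0.1,0,0,0,0,0,-0.58,-0.12,0,0,0,0,0,-0.58,-0.14,0,0,0,0,0,-0.58]}}

```text
time_s: 12.1
ee_pos: [434.2, 12.9, 67.2]
tool_rot: [[0.092, 0.996, -0.0], [0.996, -0.092, -0.0], [-0.0, -0.0, -1.0]]
ft_force: [-0.9, -1.0, -0.2]
opening: 18.3
finger_force: 0.0
```

```bash
python3 -c "
from h import *
where()
im,d=cams.grab_frame('top');P=cloud('top',d);blobs(P,69,90,(136,152,-166))"
```

```text
t 12.1 world [434.2  12.9  67.2] board [-97.3 -21.2] yawerr -0.001 F [-0.9 -1.  -0.2] open 18.3
```

Shell hidden under the wrist; keep pushing to the edge.

To row units: -15 cm is -0.15, -13.5 cm is -0.135.

>>> {"method": "servo_tool", "body": {"plan": [-0.02,0,0,0,0,0,-0.58,-0.04,-0.001,0,0,0,0,-0.58,-0.06,-0.002,0,0,0,0,-0.58,-0.08,-0.004,0,0,0,0,-0.58,-0.1,-0.006,0,0,0,0,-0.58,-0.12,-0.007,0,0,0,0,-0.58,-0.135,-0.007,0,0,0,0,-0.58,-0.15,-0.007,0,0,0,0,-0.58]}}

```text
time_s: 13.15
ee_pos: [413.9, -135.3, 67.2]
tool_rot: [[0.091, 0.996, -0.0], [0.996, -0.091, 0.0], [0.0, -0.0, -1.0]]
ft_force: [1.2, 0.7, -0.5]
opening: 17.8
finger_force: 0.0
```

To row units: 24 cm is 0.24, 18 cm is 0.18.

>>> {"method": "servo_tool", "body": {"plan": [0,0,-0.035,0,0,0,-1,0,0,-0.08,0,0,0,-1,0.06,0,-0.12,0,0,0,-1,0.12,0,-0.12,0,0,0,-1,0.18,0,-0.12,0,0,0,-1,0.24,0,-0.12,0,0,0,-1,0.24,0,-0.12,0,0,0,-1]}}

```text
time_s: 14.02
ee_pos: [435.6, 108.4, 187.3]
tool_rot: [[0.084, 0.996, -0.0], [0.996, -0.084, 0.001], [0.001, -0.0, -1.0]]
ft_force: [0.4, -0.6, 0.8]
opening: -0.3
finger_force: 0.0
```

```bash
python3 -c "
from h import *
where()
im,d=save('scene','s3')
im,d=save('top','t4');P=cloud('top',d);blobs(P,69,122,(136,152,-166));print('tray');blobs(P,18,40,(126,-166,-278))
blobs(P,25,50,(60,-295,-400))"
```

```text
t 14.03 world [435.6 108.4 187.3] board [-104.5   74.1] yawerr 0.006 F [ 0.4 -0.6  0.8] open -0.3
1044 px 271.0 159.0 B mid [90.8 75.8] size [57.2 67.9] zmax 122.0
699 px 271.0 210.0 B mid [ 7.3 64.7] size [51.5 50.6] zmax 117.3
tray
174 px 431.0 183.0 B mid [  91.2 -208.7] size [35.8 37.5] zmax 29.6
187 px 422.0 226.0 B mid [  13.3 -200.3] size [39.7 34.9] zmax 28.8
194 px 448.0 280.0 B mid [ -75.9 -255.7] size [30.5 28.7] zmax 27.1
194 px 422.0 290.0 B mid [ -97.6 -209.9] size [37.2 37.2] zmax 33.4
576 px 493.0 242.0 B mid [   0.6 -317.7] size [118.4  44.5] zmax 43.8
```

View pics/t4.png

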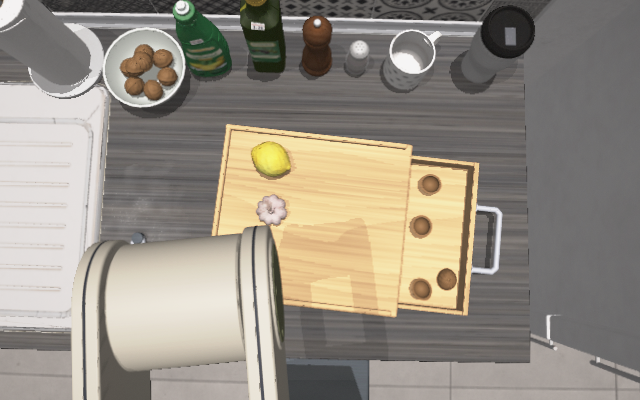

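All four shells lie flat in the tray, at (431,183), (422,226), (448,280) and (422,290). The pull's outer edge, at board y≈-340 mm, means the tray is fully out. Next I push the pull home from outside.

To row units: -43.8 cm is -0.438, 10.4 cm is 0.104.

>>> {"method": "servo_tool", "body": {"plan": [-0.06,0.015,0,0,0,0,-1,-0.12,0.03,0,0,0,0,-1,-0.18,0.045,0,0,0,0,-1,-0.24,0.06,0,0,0,0,-1,-0.3,0.075,0,0,0,0,-1,-0.36,0.09,0,0,0,0,-1,-0.42,0.104,0.02,0,0,0,-1,-0.438,0.104,0.06,0,0,0,-1]}}

```text
time_s: 15.12
ee_pos: [499.1, -348.0, 128.7]
tool_rot: [[0.097, 0.995, 0.004], [0.995, -0.097, -0.004], [-0.004, 0.004, -1.0]]
ft_force: [0.1, 0.7, -0.0]
opening: 0.1
finger_force: 0.0
```

>>> {"method": "servo_tool", "body": {"plan": [0,0,0,0,0,0,-1,0,0,0,0,0,0,-1,0,0,0,0,0,0,-1]}}

```text
time_s: 15.5
ee_pos: [500.5, -341.5, 129.4]
tool_rot: [[0.09, 0.996, 0.002], [0.996, -0.09, -0.002], [-0.002, 0.003, -1.0]]
ft_force: [-0.1, -0.0, 0.0]
opening: 0.1
finger_force: 0.0
```

```bash
python3 -c "
from h import *
where()"
```

```text
t 15.5 world [ 500.5 -341.5  129.4] board [   0.8 -368.1] yawerr -0.0 F [-0.1 -0.   0. ] open 0.1
```

>>> {"method": "servo_tool", "body": {"plan": [0,0,0.05,0,0,0,-1,0,0,0.099,0,0,0,-1,0,0,0.099,0,0,0,-1,0.015,0,0.099,0,0,0,-1,0.03,0,0.099,0,0,0,-1,0.045,0,0.099,0,0,0,-1,0.06,0,0.099,0,0,0,-1,0.075,0,0.099,0,0,0,-1]}}

```text
time_s: 16.5
ee_pos: [507.0, -265.6, 28.8]
tool_rot: [[0.091, 0.996, 0.001], [0.996, -0.091, -0.001], [-0.0, 0.001, -1.0]]
ft_force: [0.5, -2.0, 1.6]
opening: 0.2
finger_force: 1.1
```

>>> {"method": "servo_tool", "body": {"plan": [0.015,0,0,0,0,0,-1,0.03,0,0,0,0,0,-1,0.045,0,0,0,0,0,-1,0.06,0,0,0,0,0,-1,0.07,0,0,0,0,0,-1,0.08,0,0,0,0,0,-1,0.085,0,0,0,0,0,-1,0.087,0,0,0,0,0,-1]}}

```text
time_s: 17.5
ee_pos: [512.7, -198.2, 28.9]
tool_rot: [[0.093, 0.996, -0.0], [0.995, -0.093, -0.03], [-0.029, 0.003, -1.0]]
ft_force: [-10.3, -97.8, -26.7]
opening: -0.2
finger_force: 48.7
```

```bash
python3 -c "
from h import *
where()"
```

```text
t 17.5 world [ 512.7 -198.2   28.9] board [-1.000e-01 -2.244e+02] yawerr -0.003 F [-10.3 -97.8 -26.7] open -0.2
```

To row units: -20 cm is -0.2, -16 cm is -0.16.

>>> {"method": "servo_tool", "body": {"plan": [-0.025,0,0,0,0,0,-1,-0.04,0,0,0,0,0,-1,-0.04,0,-0.04,0,0,0,-1,-0.04,0,-0.1,0,0,0,-1,-0.04,0,-0.16,0,0,0,-1,-0.04,0,-0.2,0,0,0,-1,-0.04,0,-0.2,0,0,0,-1]}}

```text
time_s: 18.38
ee_pos: [513.2, -219.6, 232.9]
tool_rot: [[0.089, 0.996, 0.007], [0.996, -0.089, -0.003], [-0.002, 0.007, -1.0]]
ft_force: [-0.5, -0.5, -0.6]
opening: -0.1
finger_force: 0.0
```

```bash
python3 -c "
from h import *
where()
im,d=save('top','t5');P=cloud('top',d);blobs(P,69,125,(136,152,-166));print('pull');blobs(P,27,50,(75,-172,-260))"
```

```text
t 18.38 world [ 513.2 -219.6  232.9] board [   2.4 -245.6] yawerr 0.001 F [-0.5 -0.5 -0.6] open -0.1
1052 px 271.0 159.0 B mid [91.  75.7] size [57.4 68.1] zmax 123.1
695 px 271.0 209.0 B mid [ 7.4 64.6] size [51.3 50.5] zmax 117.4
pull
563 px 423.0 233.0 B mid [   1.5 -193.1] size [120.3  41.9] zmax 43.8
```

View pics/t5.png

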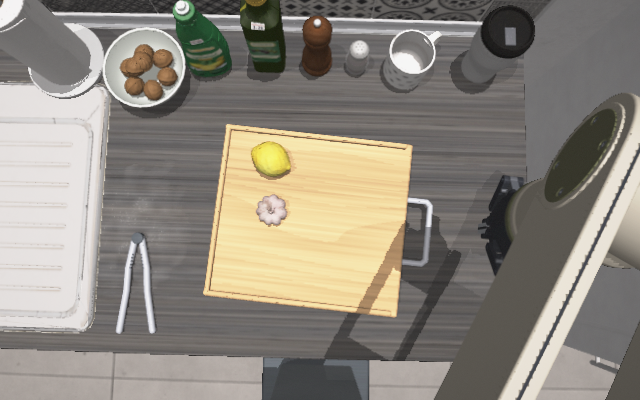

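The tray is home, with the pull at (410-432, 198-265) and its outer edge at board y≈-214 mm (-215 mm expected). Garlic and lemon haven't moved, and the robot is clear.

```bash
python3 -c "
from h import *
print(sign_off())"
```

```text
the job is handed in; nothing more can be done
None
```

I handed the job in at 18.4 s: all four shells were swept into the tray, the tray was pushed home, and the garlic and lemon did not move; the final push against the stop peaked at about 100 N at the wrist (limit 120 N), and no verdict was returned.

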